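# Put the bench scraper from its storage tin into the slotted block

### The job

Draw the deep blue lid straight up off the storage tin, without lifting or dragging the tin along, and stand it upright on the cork mat. Take the green-handled dough scraper out of the tin and slide its blade down into the free slot of the wooden block, the one with the green tabs, until it is fully home; then put the lid back on the tin, fully down. Leave the other two scrapers and everything else on the table where they are.

Things in the scene. Friction and masses are not known exactly. Their poses are not given: they have to be found in the camera images.
- tin: base of the storage tin, loose, about 0.9 kg, aluminium; origin at the centre of its underside, x along its length. A foot flange 143 x 79 mm, 8 mm thick, on which the lid's rim rests; above it upright walls 124 x 60 mm outside. In it the scraper stands handle up along x in the slot (8 mm wide, up to 42 mm above the table) of a padded cradle, its blade edge 8 mm above the underside
- tin_mouth (a point): centre of the tin base's open mouth, 58 mm above its underside. The last 10 mm of the walls taper inwards to about 114 x 50 mm outside here, which leads the lid on
- lid_mid (a point): blue lid, loose, 0.2 kg, 127 mm high in all; this point is its centre, 63.5 mm above its lower rim; z up. A deep box 135 x 71 mm outside, 129 x 65 mm inside, open below, flat top 97 mm above the rim. Goes over the tin's walls (2.5 mm play all round, either way round) to the flange; fully down this point is 71.5 mm above the tin's underside. Starts so; must rise 90 mm to clear the scraper
- lid_grip (a point): centre of the lid's wooden grip bar, 116 mm above the lid's rim: along x 70 mm long, 16 mm thick (y), 22 mm high (105 to 127 mm above the rim), on two 10 mm thick posts at x = -25 and +25 mm; 8 mm of air between bar and lid top
- mat: cork mat, fixed, 190 (x) x 120 (y) x 4 mm thick; origin at the centre of its underside, on the table
- scraper_mid (a point): green-handled dough scraper, loose, 0.17 kg, starting upright in the tin under the lid; this point is its centre, 44.5 mm above the blade's edge. 89 mm high in all: steel blade 100 mm wide, 65 mm high, 3 mm thick, with a bar handle along its top. x: along the blade's width and the handle, y: through the thickness, z: from the blade's edge to the handle
- scraper_grip (a point): centre of the green handle, 77 mm above the blade's edge; the handle is 106 mm long (x), 20 mm thick (y) and 24 mm high (z)
- block: dark wooden block, fixed, 140 (x) x 204 (y) x 60 mm high; origin at the centre of its underside. Three slots open above, each 106 mm long along x, 7 mm wide and 50 mm deep (floor 10 mm above the table), at y = -68, 0 and +68 mm. Two hold other scrapers, their handles' tops 99 mm above the table; one is free
- slot: the free slot of the block: this point is the centre of its mouth, at the block's top face, 60 mm above the table; x along the slot, y across it, z up. A flat green tab, 12 x 30 mm, lies beyond each end of the slot. When the scraper is fully home its centre is 5.5 mm below this point. It fits either way round
- scraper_black_mid (a point): black-handled scraper standing in another slot, loose, the same shape as the green one; this point is its centre, 44.5 mm above the blade's edge; leave it
- scraper_wood_mid (a point): pale wooden-handled scraper standing in another slot, loose, the same shape as the green one; this point is its centre, 44.5 mm above the blade's edge; leave it
- jar: amber glass jar, 80 mm in diameter, 120 mm high, loose; origin at its underside; leave it
- mug: white cup, 70 mm in diameter, 70 mm high, loose; origin at its underside; leave it
- bun: round bun, 86 mm in diameter, 42 mm high, loose; origin at its underside; leave it
- card: blank card in a steel foot, 75 mm wide, 93 mm high, loose; origin at its underside; leave it
Mind the look-alikes: they are no part of the job. What is shaped like the part that bears lid_mid but turquoise is not meant.

How it is judged:
By the outcome, as a careful person would: the job done as asked, in the order asked, and still so for the second after the job is handed in, with the robot touching nothing.
It also fails if it takes over 69 s, if anything falls off the work surface, if the arm or the gripper's body presses on something with over 40 N, if the wrist force passes 120 N, or if a joint passes its speed limit or range.

### The arm

A 7-joint arm with a two-finger parallel gripper is mounted at the origin on the work surface. World frame = base frame: x ahead of the robot, y to its left, z up, the work surface at z = 0. Lengths are in m, angles in rad, forces in N, time in s.
With the tool pointing down it reaches from about 0.425 to 0.875 m from the base axis. Payload 4.7 kg.
Tool frame: the origin (TCP) lies between the finger pads; the fingertips stand 14 mm ahead of it and the grasp point (between the pads) lies 5 mm behind it; z points along the fingers, y is the line along which they close (so a half turn about z gives the same grasp; the last joint's range is limited). The gripper opens to 87 mm and grips with 3 to 60 N. Pads are 19 mm wide; open, the fingers measure 117 mm over their backs; the gripper's body (75 mm by 190 mm) begins 51 mm behind the grasp point.
Start: joints at [-1.191, 0.321, -0.07, 1.45, 0.023, 1.371, -0.057], TCP at [0.233, 0.607, 0.237] pointing down, gripper open.
Joint ranges: [-2.86, 2.86], [-0.3, 2.09], [-1.38, 1.24], [0.06, 2.45], [-1.56, 4.7], [0.09, 2.05], [-2.69, 2.69]. Speed limits (rad/s): [2.57, 2.57, 3.14, 3.14, 3.14, 3.14, 3.14].

### API

Orientations are given as a rotation vector (axis times angle).
In Python, from bench import get_state, get_image, camera_params, close_job gives the robot as it stands. The module is installed in compiled form; this text tells all that it offers.
- The arm moves only by the tool arm_command, never from a script. Its argument "motion" is a list of rows, each a list of 5 numbers: the finger opening in mm, from 0 to 87, then the shift along the tool's x, y, z in mm, then the turn about the tool's z in degrees. In form: [[gripper, x, y, z, spin], ...]. A call has 1 to 5 rows; each row is the pose to reach, as a shift and turn from the pose commanded when the call began, along the tool's axes at that moment; what a row does not reach only later rows make up. A row lasts 1/12 s, in which the tool goes at most 41.7 mm and 7.16 degrees, less where a joint would pass 70% of its speed; a pose out of reach is approached as far as the arm can. A call with a gripper value outside its range is refused whole. The fingers move at their own pace and stop on an object; "newtons" is the grip in N (left out, the last holds). Time passes only in rows, so rows that repeat a pose let the fingers close. It gives the time, the measured TCP pose, the force, the opening and the grip force at its end, in the units of the state.
- get_state(): the state, without advancing time (a new reading comes with each control period).
- get_image(name): name is "scene" or "top" or "wrist"; returns (picture, depth): 384x512x3 uint8, red, green, blue; 384x512 float32, m along the optical axis (not along the pixel's ray), 0 where there is no reading.
- camera_params(name): a dict with "intrinsics" (3x3 intrinsics, pixels), "extrinsics" (4x4, takes a point from camera to world coordinates). Camera axes: x right, y down, z forward; pixel columns grow to the right and rows downward; lengths in m; the calibration is good to about 2 mm. A picture is of the moment at which its call begins: read the wrist's pose just before it. camera_params takes no time and is no camera call; for the wrist camera it gives the pose at the moment of the call.
- close_job(): hands the job in; it is judged then, once.
The state is a dict: "time": time; "joint_positions": joint angles; "qd": joint speeds; "joint_torque": joint torques, N m; "position": TCP position; "tool_rot": TCP orientation; "ft_force": force on the tool from outside, world axes, zero at the start; "torque": the same for the moment, N m; "grip_width": opening from 0.0 (shut) to 1.0 (fully open); "grip_force": force on a finger pad.
Only numpy, scipy, OpenCV 4.12 (cv2) and the standard library are available. Lean on these libraries where they do the work, as an engineer would, in place of code of your own. Each camera call takes 0.05 s, during which the arm holds its last target. There are 200 camera calls.

## Working session

There is one attempt and no reset: what is moved stays moved. The work goes in short steps, Python scripts to look and compute and a tool call to move; the robot and the scene stay as the last step left them, time stands still between calls to the robot, and variables do not carry over. Pictures are saved under pics/ and viewed, at most 10 in all, crops included, and the job is handed in when it is done.

Besides the shell and the picture viewer there is one more tool, called after "Request:" as a command line: name --pt "numbers of a row" for each row, then --argument value for the rest. arm_command: Moves the arm, as the interface text tells. Its arguments: {"type":"object","properties":{"motion":{"type":"array"},"newtons":{"type":"number"}},"required":["motion"]}

```bash
mkdir -p pics; cat > h.py <<'E'
import numpy as np, cv2
from bench import *
def grab(n):
    P=camera_params(n); im,d=get_image(n); return im,d,np.array(P["intrinsics"]),np.array(P["extrinsics"])
def cloud(d,K,T):
    v,u=np.mgrid[:d.shape[0],:d.shape[1]]
    p=np.stack([(u-K[0,2])/K[0,0]*d,(v-K[1,2])/K[1,1]*d,d],-1)
    return p@T[:3,:3].T+T[:3,3]
E
python3 - <<'E'
from h import *
s=get_state();print(s)
for n in("scene","top"):
    im,d,K,T=grab(n);np.savez(n+".npz",im=im,d=d,K=K,T=T)
    cv2.imwrite(f"pics/{n}0.png",cv2.resize(im[:,:,::-1],(800,600)))
    print(n,K[0,0],T.round(3).tolist())
E
```

```text
{'time': 0.0, 'joint_positions': array([-1.19090743,  0.32182742, -0.07008363,  1.45167368,  0.02262317,
        1.37080356, -0.05690747]), 'qd': array([ 0.00187426,  0.00069537,  0.00027809, -0.00233273,  0.00055033,
       -0.0014189 , -0.00071128]), 'joint_torque': array([ 1.41446471e-04, -4.91282523e+01, -4.03810563e-01, -3.12535608e+01,
       -6.40455913e-02,  4.35870280e-02,  1.48503505e-04]), 'position': array([0.23236042, 0.60648225, 0.23545928]), 'tool_rot': array([-5.71298705e-01, -3.08897561e+00,  3.00200794e-03]), 'ft_force': array([ 0.39075992, -0.00856446, -0.32915363]), 'torque': array([ 0.00361339,  0.05139314, -0.00116389]), 'grip_force': 0.0, 'grip_width': 1.005190430248246}
scene 348.21940462373044 [[-0.649, 0.61, -0.454, 0.913], [0.76, 0.519, -0.391, 0.293], [-0.003, -0.599, -0.801, 0.809], [0.0, 0.0, 0.0, 1.0]]
top 430.0739350027635 [[-0.028, -0.995, 0.092, 0.415], [-0.999, 0.029, 0.013, -0.057], [-0.016, -0.092, -0.996, 1.259], [0.0, 0.0, 0.0, 1.0]]
```

View pics/top0.png

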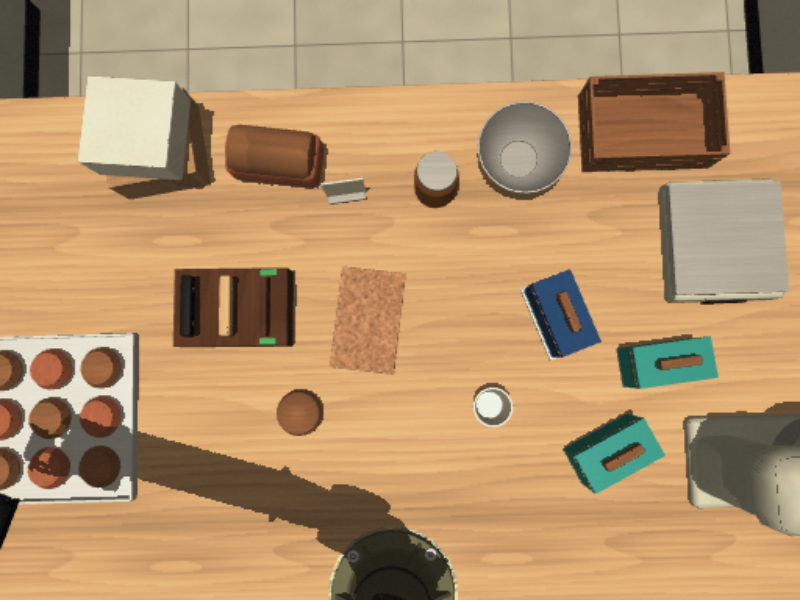

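View pics/scene0.png

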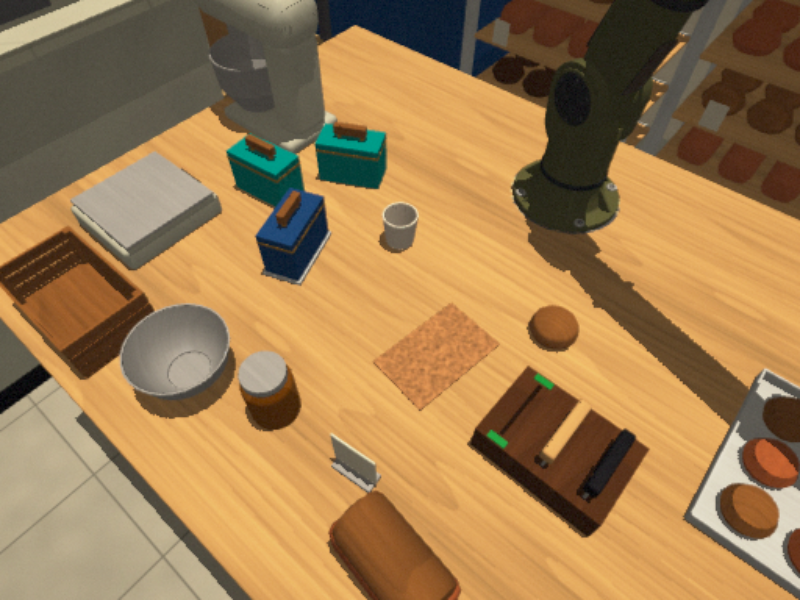

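Top view: the lid candidates are blue at (562,313), turquoise at (668,362) and turquoise at (614,455). The task asks for deep blue, so (562,313) fits. The free slot with the green tabs is at x≈268, y 272–341, and the mat is at (368,320). Next I measure these and confirm with a crop.

```bash
python3 - <<'E'
from h import *
def rect(n,P): 
    r=cv2.minAreaRect((P[:,:2]*1000).astype(np.float32)); b=cv2.boxPoints(r)
    e=b[1]-b[0]; f=b[2]-b[1]; L=e if np.linalg.norm(e)>np.linalg.norm(f) else f
    print(n,len(P),"c",np.round(r[0],1),"size",np.round(r[1],1),"long dir",round(np.degrees(np.arctan2(L[1],L[0]))%180,1),"zmed",round(np.median(P[:,2])*1000,1), "med",np.round(np.median(P[:,:2],0)*1000,1))
for n in("top","scene"):
    z=np.load(n+".npz");W=cloud(z["d"],z["K"],z["T"]);hsv=cv2.cvtColor(z["im"],cv2.COLOR_RGB2HSV);H,S,V=[hsv[...,i].astype(int) for i in range(3)]
    X,Y,Z=W[...,0],W[...,1],W[...,2]
    print(n)
    blue=(H>100)&(H<125)&(S>130)&(X>.2)&(X<.75)&(Y<-.1)&(Y>-.5)&(z["d"]>0)
    top=blue&(Z>.097)&(Z<.113); P=W[top]; c=np.median(P,0)
    rect("lidtop",P)
    near=np.hypot(X-c[0],Y-c[1])<.06
    rect("bar",W[near&(Z>.127)&(Z<.145)])
    rect("flange",W[(np.hypot(X-c[0],Y-c[1])<.1)&(Z>.005)&(Z<.012)&(S<90)])
    g=(H>45)&(H<75)&(S>150)&(V>90)&(Z>.05)&(Z<.07)
    nl,l,st,ce=cv2.connectedComponentsWithStats(g.astype(np.uint8))
    for i in range(1,nl):
        if st[i,4]>15: rect("tab",W[l==i])
    blk=(Z>.054)&(Z<.066)&(X>.3)&(X<.65)&(Y>.05)&(Y<.42); rect("block",W[blk])
    mat=(H>5)&(H<16)&(S>110)&(Z<.02)&(X>.3)&(X<.6)&(Y>-.05)&(Y<.17)&(Z>.002)
    nl,l,st,ce=cv2.connectedComponentsWithStats(mat.astype(np.uint8)); i=1+st[1:,4].argmax(); rect("mat",W[l==i])
    T=z["T"];print("table z",np.median(W[(np.abs(X-.5)<.1)&(np.abs(Y+.08)<.05)][:,2])*1000)
im=cv2.imread("pics/top0.png");cv2.imwrite("pics/crop.png",cv2.resize(im[260:480,160:740],(800,303),interpolation=cv2.INTER_CUBIC))
E
```

```text
top
lidtop 1075 c [ 491.2 -313.1] size [132.9  71.8] long dir 20.2 zmed 106.2 med [ 489.2 -309.4]
bar 179 c [ 491.5 -313.1] size [69.4 17.6] long dir 20.6 zmed 135.7 med [ 491.2 -312. ]
flange 87 c [ 496.2 -323.3] size [143.6 102. ] long dir 20.2 zmed 9.1 med [ 481.5 -278.2]
block 2745 c [522.3 277.7] size [206. 140.] long dir 89.2 zmed 61.6 med [519.6 260.6]
mat 2596 c [495.7  41.7] size [172.6 194.9] long dir 173.8 zmed 5.5 med [497.3  35.2]
table z 2.5476755898121706
scene
lidtop 678 c [ 489.5 -312.5] size [136.   71.8] long dir 20.8 zmed 105.5 med [ 505.3 -300.4]
bar 129 c [ 490.2 -312.3] size [67.9 15.9] long dir 20.0 zmed 135.0 med [ 492.1 -309.7]
flange 132 c [ 488.7 -312.3] size [145.4  79.1] long dir 19.9 zmed 8.4 med [ 515.  -283.1]
tab 54 c [458.7 210.6] size [28.8 11.3] long dir 88.5 zmed 61.5 med [458.4 210.5]
tab 69 c [581.6 207.8] size [29.3 12.5] long dir 85.7 zmed 61.7 med [582.5 207.6]
block 4468 c [521.1 277.1] size [204.3 142.3] long dir 88.8 zmed 61.0 med [531.3 282.6]
mat 2667 c [494.6  34.8] size [122.1 190. ] long dir 171.5 zmed 4.9 med [500.5  37.6]
table z 0.8388256186052656
```

View pics/crop.png

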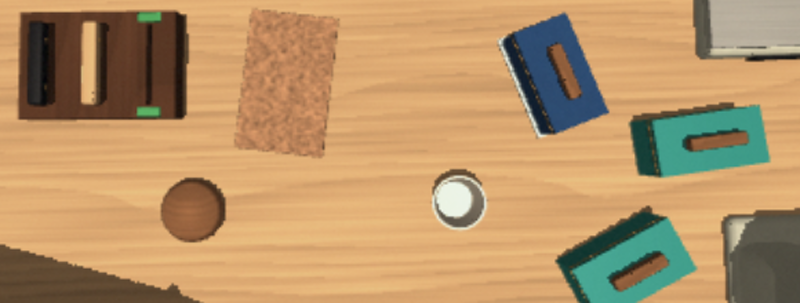

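The crop confirms it: the blue lid on its light flange is at (553,75), two turquoise look-alikes are to its right, and the free slot between the green tabs is at (148,65). Measured sizes match the given ones. Lid centre is (490,-312.7) mm at 20.3°.

```bash
cat >> h.py <<'E'
from scipy.spatial.transform import Rotation as Rn
def pose():
    s=get_state();R=Rn.from_rotvec(s["tool_rot"]).as_matrix()
    return s["position"]*1000,np.degrees(np.arctan2(R[1,0],R[0,0])),R
def plan(wps,start=None,dmax=195,amax=34):
    "waypoints x,y,z mm, yaw deg of tool x -> call targets [x,y,z,spin]"
    p,a,R=pose() 
    if start is not None: p,a=np.array(start[:3],float),start[3]
    print("at",p.round(1),round(a,1),"tilt z",R[:,2].round(3))
    for w in wps:
        q=np.array(w[:3],float);da=(w[3]-a+180)%360-180
        n=int(max(np.ceil(np.linalg.norm(q-p)/dmax),np.ceil(abs(da)/amax),1))
        for i in range(n):
            c,s=np.cos(np.radians(a)),np.sin(np.radians(a));d=(q-p)/(n-i)
            print([round(float(v),1) for v in(d@[c,s,0],d@[s,-c,0],-d[2],-da/n)])
            p=p+d;a+=da/n
E
python3 -c "
from h import *
plan([(480,400,260,130),(560,0,260,60),(490,-312.7,190,20.3)])"
```

```text
at [232.4 606.5 235.6] 159.0 tilt z [-0.    -0.002 -1.   ]
[-152.5, -52.2, -12.2, 14.5]
[-160.8, -12.2, -12.2, 14.5]
[-119.3, -65.3, -0.0, 23.3]
[-135.4, -12.7, -0.0, 23.3]
[-129.3, 42.0, -0.0, 23.3]
[-152.9, 47.9, 35.0, 19.9]
[-127.6, 96.9, 35.0, 19.9]
```

Request:
arm_command --pt "87 -30 -10 -2 3" --pt "87 -60 -20 -5 6" --pt "87 -90 -31 -7 9" --pt "87 -121 -42 -10 12" --pt "87 -152 -52 -12 14.5"

```text
time: 0.52
position: [0.3567, 0.5027, 0.2484]
tool_rot: [-0.96, -2.991, 0.001]
ft_force: [0.3, 0.5, 0.6]
grip_width: 0.998
grip_force: 0.0
```

Request:
arm_command --pt "87 -32 -2 -2 3" --pt "87 -64 -5 -5 6" --pt "87 -96 -7 -7 9" --pt "87 -128 -10 -10 12" --pt "87 -161 -12 -12 14.5"

```text
time: 0.93
position: [0.4807, 0.3997, 0.2605]
tool_rot: [-1.33, -2.846, 0.001]
ft_force: [0.2, 0.5, -0.4]
grip_width: 0.998
grip_force: 0.0
```

Request:
arm_command --pt "87 -24 -13 0 5" --pt "87 -48 -26 0 10" --pt "87 -72 -39 0 14" --pt "87 -96 -52 0 19" --pt "87 -119 -65 0 23.3"

```text
time: 1.35
position: [0.5069, 0.2663, 0.2601]
tool_rot: [-1.88, -2.517, 0.001]
ft_force: [0.5, 0.0, 0.8]
grip_width: 0.999
grip_force: 0.0
```

Request:
arm_command --pt "87 -27 -3 0 5" --pt "87 -54 -5 0 10" --pt "87 -81 -8 0 14" --pt "87 -108 -10 0 19" --pt "87 -135 -13 0 23.3"

```text
time: 1.77
position: [0.5333, 0.1332, 0.2603]
tool_rot: [-2.35, -2.085, 0.0]
ft_force: [0.1, 0.0, -0.7]
grip_width: 1.001
grip_force: 0.0
```

Request:
arm_command --pt "87 -26 8 0 5" --pt "87 -52 17 0 10" --pt "87 -78 25 0 14" --pt "87 -104 34 0 19" --pt "87 -129 42 0 23.3"

```text
time: 2.18
position: [0.5602, -0.0, 0.2604]
tool_rot: [-2.723, -1.567, 0.0]
ft_force: [-0.1, 0.3, -0.4]
grip_width: 1.001
grip_force: 0.0
```

Request:
arm_command --pt "87 -31 10 7 4" --pt "87 -61 19 14 8" --pt "87 -92 29 21 12" --pt "87 -122 38 28 16" --pt "87 -153 48 35 20"

```text
time: 2.6
position: [0.5249, -0.1561, 0.2251]
tool_rot: [-2.952, -1.073, -0.0]
ft_force: [0.9, -0.4, -0.2]
grip_width: 0.998
grip_force: 0.0
```

Request:
arm_command --pt "87 -26 19 7 4" --pt "87 -51 39 14 8" --pt "87 -77 58 21 12" --pt "87 -102 78 28 16" --pt "87 -128 97 35 20"

```text
time: 3.02
position: [0.4897, -0.3128, 0.1902]
tool_rot: [-3.094, -0.544, -0.001]
ft_force: [0.4, 0.7, 1.0]
grip_width: 1.0
grip_force: 0.0
```

```bash
python3 - <<'E'
from h import *
p,a,R=pose();s=get_state();print(s["time"],s["joint_positions"].round(2),s["qd"].round(2).tolist())
im,d,K,T=grab("wrist");cv2.imwrite("pics/w1.png",im[:,:,::-1])
W=cloud(d,K,T)*1000;hsv=cv2.cvtColor(im,cv2.COLOR_RGB2HSV)
Z=W[...,2];print(T[:3,3].round(3))
m=(Z>128)&(Z<145)&(np.hypot(W[...,0]-490,W[...,1]+313)<60);r=cv2.minAreaRect(W[m][:,:2].astype(np.float32));print("bar",r,np.median(Z[m]))
b=(hsv[...,0]>100)&(hsv[...,0]<125)&(hsv[...,1]>130)&(Z>97)&(Z<113);r=cv2.minAreaRect(W[b][:,:2].astype(np.float32));print("top",r)
plan([(490,-312.7,190,20.3)])
E
```

```text
3.0167 [-0.17  0.25  0.81  1.72 -0.19  1.25 -0.54] [0.57, 0.44, 0.27, -0.17, -0.38, -0.08, 0.09]
[ 0.563 -0.284  0.338]
bar ((491.0730895996094, -312.41168212890625), (69.32054901123047, 15.784668922424316), 20.018054962158203) 134.56169957141563
top ((495.8985595703125, -310.46966552734375), (123.63717651367188, 70.38679504394531), 20.227981567382812)
at [ 485.3 -320.4  189.2] 19.3 tilt z [-0.003 -0.005 -1.   ]
[6.9, -5.7, -0.8, -1.0]
```

View pics/w1.png

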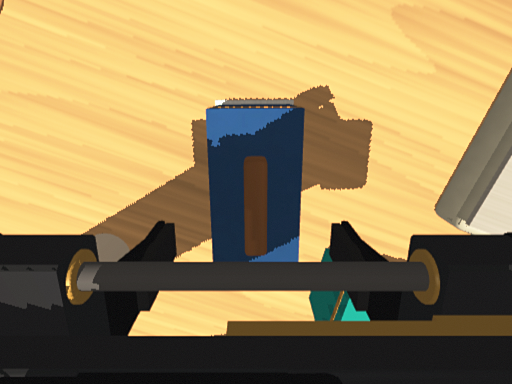

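The wrist view shows the blue lid with its bar at (256,205), centred and aligned between the fingers. Next I descend and grip.

Request:
arm_command --pt "87 0 0 10 0" --pt "87 1 0 25 0" --pt "87 1 0 42 0" --pt "87 1 0 57 0" --pt "87 1 0 65 0" --newtons 15

```text
time: 3.48
position: [0.4907, -0.309, 0.1231]
tool_rot: [-3.09, -0.552, 0.004]
ft_force: [-0.5, -0.1, -0.1]
grip_width: 0.997
grip_force: 0.0
```

Request:
arm_command --pt "87 0 0 0 0" --pt "87 0 0 0 0" --pt "87 0 0 0 0"

```text
time: 3.73
position: [0.492, -0.3109, 0.1263]
tool_rot: [3.092, 0.55, 0.002]
ft_force: [-0.5, -0.7, 0.5]
grip_width: 0.998
grip_force: 0.0
```

Request:
arm_command --pt "10 0 0 0 0" --pt "10 0 0 0 0" --pt "10 0 0 0 0" --pt "10 0 0 0 0" --pt "10 0 0 0 0"

```text
time: 4.15
position: [0.4915, -0.311, 0.1258]
tool_rot: [3.093, 0.549, 0.001]
ft_force: [-0.9, 0.1, -0.0]
grip_width: 0.706
grip_force: 0.0
```

Request:
arm_command --pt "10 0 0 0 0" --pt "10 0 0 0 0" --pt "10 0 0 0 0" --pt "10 0 0 0 0" --pt "10 0 0 0 0"

```text
time: 4.57
position: [0.4914, -0.3109, 0.1255]
tool_rot: [-3.093, -0.549, -0.0]
ft_force: [-0.3, 0.0, -0.3]
grip_width: 0.326
grip_force: 0.0
```

Request:
arm_command --pt "10 -1 1 0 0" --pt "10 -1 1 0 0" --pt "10 -1 1 0 0" --pt "10 -1 1 0 0" --pt "10 -1 1 0 0"

```text
time: 4.98
position: [0.4905, -0.3122, 0.1253]
tool_rot: [-3.093, -0.549, 0.001]
ft_force: [-0.4, -0.6, -2.0]
grip_width: 0.186
grip_force: 15.0
```

Request:
arm_command --pt "10 0 0 0 0" --pt "10 0 0 0 0"

```text
time: 5.15
position: [0.4907, -0.312, 0.1254]
tool_rot: [-3.093, -0.549, 0.0]
ft_force: [-0.6, -0.3, -2.0]
grip_width: 0.182
grip_force: 15.0
```

Request:
arm_command --pt "10 0 0 -4 0" --pt "10 0 0 -8 0" --pt "10 0 0 -12 0" --pt "10 0 0 -16 0" --pt "10 0 0 -20 0"

```text
time: 5.57
position: [0.4909, -0.3122, 0.1462]
tool_rot: [3.093, 0.549, 0.001]
ft_force: [-0.7, 0.3, -1.4]
grip_width: 0.186
grip_force: 15.0
```

Request:
arm_command --pt "10 0 0 -6 0" --pt "10 0 0 -13 0" --pt "10 0 0 -21 0" --pt "10 0 0 -29 0" --pt "10 0 0 -37 0"

```text
time: 5.98
position: [0.4909, -0.3123, 0.1836]
tool_rot: [3.093, 0.549, 0.001]
ft_force: [0.7, -0.9, -1.6]
grip_width: 0.187
grip_force: 15.0
```

Request:
arm_command --pt "10 0 0 -14 0" --pt "10 0 0 -28 0" --pt "10 0 0 -42 0" --pt "10 0 0 -54 0" --pt "10 0 0 -62 0"

```text
time: 6.4
position: [0.4912, -0.3126, 0.2465]
tool_rot: [3.092, 0.549, 0.003]
ft_force: [-0.6, -0.1, -0.8]
grip_width: 0.181
grip_force: 15.0
```

```bash
python3 - <<'E'
from h import *
im,d,K,T=grab("scene");cv2.imwrite("pics/s1.png",cv2.resize(im[:,:,::-1],(800,600)))
W=cloud(d,K,T)*1000;Z=W[...,2];s=im.max(-1).astype(int)-im.min(-1)
print(get_state()["position"],get_state()["ft_force"])
plan([(494.6,34.8,240,-8.5),(494.6,34.8,126,-8.5)])
E
```

```text
[ 0.49170535 -0.31290818  0.24754781] [-0.2556443  -1.03325828 -0.42041486]
at [ 491.7 -312.9  247.5] 20.1 tilt z [ 0.004 -0.001 -1.   ]
[61.2, -162.7, 3.8, 14.3]
[19.1, -172.8, 3.8, 14.3]
[0.0, 0.0, 114.0, -0.0]
```

View pics/s1.png

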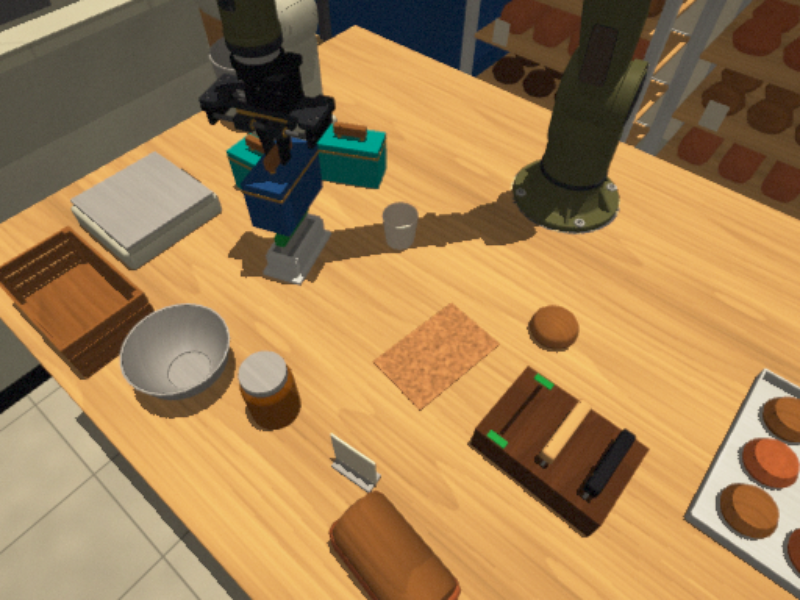

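The lid is off with the scraper clear, and the tin at (297,250) hasn't moved. I carry the lid to the mat.

Request:
arm_command --pt "10 5 -13 0 0" --pt "10 12 -33 0 0" --pt "10 21 -57 0 0" --pt "10 31 -83 0 0" --pt "10 41 -109 0 0"

```text
time: 6.87
position: [0.4912, -0.1948, 0.2442]
tool_rot: [-3.093, -0.548, 0.001]
ft_force: [0.3, 1.3, -2.1]
grip_width: 0.182
grip_force: 15.0
```

Request:
arm_command --pt "10 10 -26 0 3" --pt "10 20 -52 0 6" --pt "10 30 -78 0 9" --pt "10 40 -103 0 12" --pt "10 49 -129 0 15"

```text
time: 7.28
position: [0.493, -0.0565, 0.2443]
tool_rot: [-3.138, -0.137, 0.0]
ft_force: [-0.3, -1.2, -1.9]
grip_width: 0.181
grip_force: 15.0
```

Request:
arm_command --pt "10 3 -25 0 4" --pt "10 5 -47 0 8" --pt "10 7 -66 0 11" --pt "10 8 -82 0 13" --pt "10 9 -92 0 13.6"

```text
time: 7.7
position: [0.4935, 0.037, 0.2441]
tool_rot: [-3.133, 0.23, 0.002]
ft_force: [-0.0, -0.2, -1.7]
grip_width: 0.182
grip_force: 15.0
```

Request:
arm_command --pt "10 0 0 0 0" --pt "10 0 0 0 0" --pt "10 0 0 0 0"

```text
time: 7.95
position: [0.494, 0.0334, 0.2444]
tool_rot: [3.132, -0.233, -0.0]
ft_force: [-0.9, -1.5, -1.6]
grip_width: 0.184
grip_force: 15.0
```

```bash
python3 - <<'E'
from h import *
def rect(n,P):
    r=cv2.minAreaRect(P[:,:2].astype(np.float32)); b=cv2.boxPoints(r)
    e=b[1]-b[0]; f=b[2]-b[1]; L=e if np.linalg.norm(e)>np.linalg.norm(f) else f
    print(n,len(P),np.round(r[0],1),np.round(r[1],1),"dir",round(np.degrees(np.arctan2(L[1],L[0]))%180,1),"z",np.median(P[:,2]).round(1))
plan([(494.6,34.8,124,-8.5)])
for n in("top","scene"):
    im,d,K,T=grab(n);W=cloud(d,K,T)*1000;X,Y,Z=[W[...,i] for i in range(3)];hsv=cv2.cvtColor(im,cv2.COLOR_RGB2HSV).astype(int)
    near=np.hypot(X-490,Y+312)<85
    g=near&(hsv[...,0]>40)&(hsv[...,0]<85)&(hsv[...,1]>100)&(Z>92)&(Z<104)
    if g.sum()>20: rect(n+" handle",W[g])
    rect(n+" flange",W[near&(Z>5)&(Z<13)&(hsv[...,1]<90)])
    rect(n+" rim",W[near&(Z>54)&(Z<63)&(hsv[...,1]<90)])
E
```

```text
at [494.   33.4 244.4] -8.5 tilt z [-0.    -0.001 -1.   ]
[0.4, -1.5, 120.4, -0.0]
top handle 277 [ 491.4 -312.5] [103.4  19.8] dir 19.5 z 97.7
top flange 286 [ 491.6 -313.7] [143.6  81.1] dir 20.5 z 9.5
top rim 216 [ 491.3 -312. ] [122.3  58.7] dir 21.0 z 58.3
scene handle 188 [ 491.  -311.9] [102.6  20.4] dir 20.5 z 96.9
scene flange 250 [ 488.6 -312.3] [148.   79.4] dir 19.4 z 8.7
scene rim 162 [ 489.7 -311.4] [119.9  55.4] dir 19.7 z 57.7
```

Request:
arm_command --pt "10 0 -1 10 0" --pt "10 0 -1 30 0" --pt "10 0 -1 52 0" --pt "10 0 -1 74 0" --pt "10 0 -1 92 0"

```text
time: 8.47
position: [0.4933, 0.035, 0.1504]
tool_rot: [3.133, -0.233, -0.002]
ft_force: [0.5, 0.5, -2.7]
grip_width: 0.185
grip_force: 15.0
```

Request:
arm_command --pt "10 0 0 9 0" --pt "10 0 0 16 0" --pt "10 0 0 22 0" --pt "10 0 0 26 0" --pt "10 0 0 28 0"

```text
time: 8.88
position: [0.4945, 0.0357, 0.1246]
tool_rot: [-3.133, 0.232, -0.001]
ft_force: [0.5, 0.6, -1.4]
grip_width: 0.182
grip_force: 15.0
```

Request:
arm_command --pt "10 0 0 1 0" --pt "10 0 0 2 0" --pt "10 0 0 3 0" --pt "10 0 0 3 0"

```text
time: 9.22
position: [0.4944, 0.0358, 0.1218]
tool_rot: [-3.133, 0.231, -0.001]
ft_force: [-0.2, -0.1, -2.1]
grip_width: 0.185
grip_force: 15.0
```

Request:
arm_command --pt "10 0 0 0.5 0" --pt "10 0 0 1 0" --pt "10 0 0 1 0" --pt "10 0 0 1 0"

```text
time: 9.55
position: [0.4944, 0.0356, 0.1212]
tool_rot: [-3.133, 0.232, -0.001]
ft_force: [-2.5, -0.7, 4.2]
grip_width: 0.181
grip_force: 15.0
```

Request:
arm_command --pt "35 0 0 0 0" --pt "35 0 0 0 0" --pt "60 0 0 0 0" --pt "60 0 0 0 0" --pt "60 0 0 0 0"

```text
time: 9.97
position: [0.4942, 0.0357, 0.1204]
tool_rot: [3.133, -0.231, -0.0]
ft_force: [0.5, 0.3, -0.1]
grip_width: 0.475
grip_force: 0.0
```

Request:
arm_command --pt "60 0 0 -10 0" --pt "60 0 0 -30 0" --pt "60 0 0 -55 0" --pt "60 0 0 -80 0" --pt "60 0 0 -100 0"

```text
time: 10.38
position: [0.4947, 0.0356, 0.2232]
tool_rot: [-3.132, 0.232, -0.003]
ft_force: [0.9, 0.7, 0.3]
grip_width: 0.684
grip_force: 0.0
```

```bash
python3 - <<'E'
from h import *
plan([(491,-312.2,190,20.1),(491,-312.2,80,20.1)])
E
```

```text
at [494.7  35.6 223.2] -8.5 tilt z [ 0.002  0.001 -1.   ]
[23.8, 172.3, 16.6, -14.3]
[-19.4, 172.8, 16.6, -14.3]
[0.0, 0.0, 110.0, -0.0]
```

Request:
arm_command --pt "60 3 20 2 -2" --pt "60 8 57 5 -5" --pt "60 13 96 9 -8" --pt "60 18 134 13 -11" --pt "60 24 172 17 -14.3"

```text
time: 10.8
position: [0.4925, -0.1397, 0.2045]
tool_rot: [-3.137, -0.165, -0.003]
ft_force: [1.1, 0.0, -0.3]
grip_width: 0.688
grip_force: 0.0
```

Request:
arm_command --pt "60 -4 38 3 -3" --pt "60 -8 76 7 -6" --pt "60 -13 113 11 -9" --pt "60 -17 148 14 -12" --pt "60 -19 173 17 -14.3"

```text
time: 11.22
position: [0.4904, -0.3158, 0.1874]
tool_rot: [3.091, 0.549, 0.0]
ft_force: [0.1, 1.0, -0.2]
grip_width: 0.69
grip_force: 0.0
```

Request:
arm_command --pt "60 0 0 0 0" --pt "60 0 0 0 0" --pt "60 0 0 0 0"

```text
time: 11.47
position: [0.4917, -0.3111, 0.1868]
tool_rot: [-3.092, -0.55, -0.001]
ft_force: [1.2, 0.1, -1.2]
grip_width: 0.69
grip_force: 0.0
```

```bash
python3 - <<'E'
from h import *
plan([(491,-312.2,80,20.1)])
im,d,K,T=grab("wrist");cv2.imwrite("pics/w2.png",im[:,:,::-1])
W=cloud(d,K,T)*1000;Z=W[...,2];hsv=cv2.cvtColor(im,cv2.COLOR_RGB2HSV).astype(int)
g=(hsv[...,0]>40)&(hsv[...,0]<85)&(hsv[...,1]>100)&(Z>90)&(Z<104)
print(cv2.minAreaRect(W[g][:,:2].astype(np.float32)),np.median(Z[g]))
im,d,K,T=grab("top");W=cloud(d,K,T)*1000;X,Y,Z=[W[...,i] for i in range(3)]
m=(np.hypot(X-495,Y-35)<60)&(Z>123)&(Z<140);print("lid bar",cv2.minAreaRect(W[m][:,:2].astype(np.float32)),np.median(Z[m]))
E
```

```text
at [ 491.7 -311.1  186.8] 20.2 tilt z [ 0.     0.001 -1.   ]
[-1.0, 0.8, 106.8, 0.1]
((491.68084716796875, -312.4246520996094), (103.99454498291016, 19.852968215942383), 19.721181869506836) 96.55000200234454
lid bar ((494.15667724609375, 36.77899932861328), (16.503219604492188, 69.19898986816406), 81.70331573486328) 131.74325682217915
```

Request:
arm_command --pt "60 0 1 12 0" --pt "60 0 1 32 0" --pt "60 0 1 54 0" --pt "60 0 1 74 0" --pt "60 0 1 90 0" --newtons 30

```text
time: 11.98
position: [0.4914, -0.3111, 0.0943]
tool_rot: [-3.091, -0.552, 0.002]
ft_force: [-0.9, 0.3, -0.0]
grip_width: 0.687
grip_force: 0.0
```

Request:
arm_command --pt "60 0 0 8 0" --pt "60 0 0 14 0" --pt "60 0 0 17 0" --pt "40 0 0 17 0" --pt "30 0 0 17 0"

```text
time: 12.4
position: [0.4922, -0.3132, 0.0802]
tool_rot: [3.093, 0.549, 0.002]
ft_force: [-0.7, 0.5, -0.4]
grip_width: 0.611
grip_force: 0.0
```

Request:
arm_command --pt "10 0 0 0 0" --pt "10 0 0 0 0" --pt "10 0 0 0 0" --pt "10 0 0 0 0" --pt "10 0 0 0 0"

```text
time: 12.82
position: [0.4918, -0.313, 0.0798]
tool_rot: [3.093, 0.549, 0.001]
ft_force: [-0.8, -0.0, 0.1]
grip_width: 0.245
grip_force: 0.0
```

Request:
arm_command --pt "10 0 0 0 0" --pt "10 0 0 0 0" --pt "10 0 0 0 0" --pt "10 0 0 0 0"

```text
time: 13.15
position: [0.4918, -0.3131, 0.0797]
tool_rot: [3.093, 0.549, 0.001]
ft_force: [1.1, 0.2, 1.6]
grip_width: 0.232
grip_force: 29.9
```

Request:
arm_command --pt "10 0 0 -3 0" --pt "10 0 0 -6 0" --pt "10 0 0 -9 0" --pt "10 0 0 -12 0" --pt "10 0 0 -15 0"

```text
time: 13.57
position: [0.4916, -0.3129, 0.0948]
tool_rot: [-3.093, -0.549, 0.0]
ft_force: [-0.0, -0.6, -1.1]
grip_width: 0.227
grip_force: 29.9
```

Request:
arm_command --pt "10 0 0 -6 0" --pt "10 0 0 -16 0" --pt "10 0 0 -28 0" --pt "10 0 0 -42 0" --pt "10 0 0 -57 0"

```text
time: 13.98
position: [0.4916, -0.3131, 0.1531]
tool_rot: [3.093, 0.549, 0.001]
ft_force: [-0.1, -1.2, -1.9]
grip_width: 0.225
grip_force: 29.9
```

Request:
arm_command --pt "10 0 0 -18 0" --pt "10 0 0 -36 0" --pt "10 0 0 -54 0" --pt "10 0 0 -72 0" --pt "10 0 0 -85 0"

```text
time: 14.4
position: [0.4921, -0.3136, 0.2395]
tool_rot: [3.092, 0.548, 0.004]
ft_force: [-0.0, -0.9, -1.1]
grip_width: 0.227
grip_force: 29.9
```

Request:
arm_command --pt "10 0 0 0 0" --pt "10 0 0 0 0"

```text
time: 14.57
position: [0.4919, -0.3132, 0.2374]
tool_rot: [3.093, 0.549, 0.003]
ft_force: [0.4, 0.0, -2.6]
grip_width: 0.229
grip_force: 29.9
```

```bash
python3 - <<'E'
from h import *
plan([(520.5,209.2,235,-1.1)],dmax=140)
im,d,K,T=grab("scene");cv2.imwrite("pics/s2.png",cv2.resize(im[:,:,::-1],(800,600)))
E
```

```text
at [ 491.9 -313.2  237.4] 20.1 tilt z [ 0.002 -0.    -1.   ]
[51.7, -120.2, 0.6, 5.3]
[40.3, -124.4, 0.6, 5.3]
[28.6, -127.6, 0.6, 5.3]
[16.7, -129.7, 0.6, 5.3]
```

View pics/s2.png

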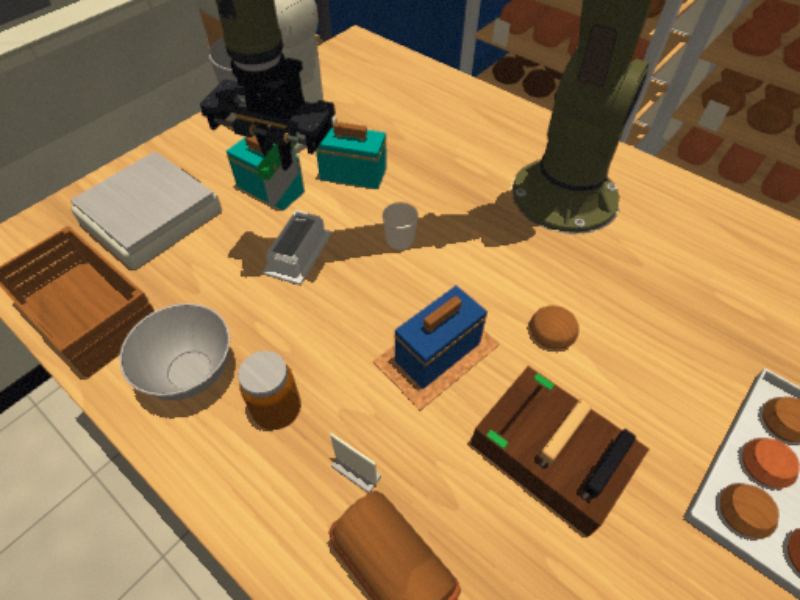

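The scraper is out of the tin (handle at 268,163). The lid stands on the mat at (440,335), and the tin at (297,250) is unmoved. I move over the slot.

Request:
arm_command --pt "10 6 -14 0 0.5" --pt "10 15 -36 0 1.5" --pt "10 26 -62 0 3" --pt "10 39 -91 0 4" --pt "10 52 -120 1 5.3"

```text
time: 15.03
position: [0.4982, -0.1812, 0.2342]
tool_rot: [-3.115, -0.402, 0.003]
ft_force: [1.1, 0.3, -1.1]
grip_width: 0.226
grip_force: 29.9
```

Request:
arm_command --pt "10 8 -25 0 1" --pt "10 16 -50 0 2" --pt "10 24 -75 0 3" --pt "10 32 -100 0 4" --pt "10 40 -124 0 5.3"

```text
time: 15.45
position: [0.505, -0.0507, 0.2341]
tool_rot: [-3.131, -0.261, 0.004]
ft_force: [0.2, 0.5, -0.7]
grip_width: 0.231
grip_force: 29.9
```

Request:
arm_command --pt "10 6 -26 0 1" --pt "10 12 -51 0 2" --pt "10 18 -77 0 3" --pt "10 23 -102 0 4" --pt "10 29 -128 0 5.3"

```text
time: 15.87
position: [0.5124, 0.0796, 0.234]
tool_rot: [3.139, 0.114, -0.004]
ft_force: [0.7, 0.2, -1.3]
grip_width: 0.224
grip_force: 29.9
```

Request:
arm_command --pt "10 4 -30 0 1.5" --pt "10 8 -60 0 3" --pt "10 12 -90 0 4.5" --pt "10 15 -115 0 5.3" --pt "10 17 -130 0 5.3"

```text
time: 16.28
position: [0.5193, 0.2132, 0.2337]
tool_rot: [3.141, -0.023, -0.005]
ft_force: [-0.0, -0.5, -1.7]
grip_width: 0.223
grip_force: 29.9
```

Request:
arm_command --pt "10 0 0 0 0" --pt "10 0 0 0 0" --pt "10 0 0 0 0" --pt "10 0 0 0 0"

```text
time: 16.62
position: [0.5211, 0.2074, 0.2354]
tool_rot: [3.141, -0.033, -0.0]
ft_force: [-0.6, -1.4, -2.1]
grip_width: 0.226
grip_force: 29.9
```

```bash
cat >> h.py <<'E'
def rect(n,P):
    r=cv2.minAreaRect(P[:,:2].astype(np.float32)); b=cv2.boxPoints(r)
    e=b[1]-b[0]; f=b[2]-b[1]; L=e if np.linalg.norm(e)>np.linalg.norm(f) else f
    print(n,len(P),np.round(r[0],1),np.round(r[1],1),"dir",round(np.degrees(np.arctan2(L[1],L[0]))%180,1),"z",np.median(P[:,2]).round(1))
def comps(n,m,W,k=15):
    nl,l,st,ce=cv2.connectedComponentsWithStats(m.astype(np.uint8))
    for i in range(1,nl):
        if st[i,4]>=k: rect(n+str(ce[i].round()),W[l==i])
E
python3 - <<'E'
from h import *
plan([(520.5,209.2,150,-1.1)])
for n in("wrist","scene","top"):
    im,d,K,T=grab(n);W=cloud(d,K,T)*1000;X,Y,Z=[W[...,i] for i in range(3)];H,S,V=cv2.split(cv2.cvtColor(im,cv2.COLOR_RGB2HSV).astype(np.int32))
    if n=="wrist": cv2.imwrite("pics/w3.png",im[:,:,::-1])
    green=(H>45)&(H<80)&(S>130)
    comps(n+" tab",green&(Z>52)&(Z<70),W)
    comps(n+" handle",green&(Z>200),W)
    blk=(Z>56)&(Z<66)&(np.abs(X-520)<100)&(Y>150)&(Y<400);rect(n+" blk",W[blk])
    dk=blk&0
    # slot: points below top face inside the slot region
    sl=(Z<52)&(Z>0)&(np.abs(X-520)<50)&(np.abs(Y-209)<12)
    if sl.sum()>10: rect(n+" slot",W[sl])
E
```

```text
at [521.1 207.4 235.4] -1.2 tilt z [-0.    -0.001 -1.   ]
[-0.6, -1.8, 85.4, -0.1]
wrist tab[251. 111.] 361 [582.2 209.9] [29.  11.7] dir 88.5 z 61.0
wrist handle[252. 206.] 4706 [561.  208.8] [20.1 76.9] dir 179.1 z 252.1
wrist handle[252. 305.] 1145 [544.9 209.9] [ 18.7 109.1] dir 179.9 z 252.3
wrist blk 15501 [521. 279.] [204.7 140.7] dir 88.9 z 59.9
wrist slot 169 [550.8 210.2] [ 6.9 35.6] dir 178.9 z 10.0
scene tab[348. 244.] 55 [459.2 210.8] [12.7 29. ] dir 91.0 z 61.8
scene tab[318. 281.] 70 [581.9 208.2] [29.1 12.3] dir 86.9 z 62.1
scene handle[356. 210.] 28 [522.3 211. ] [55.8 12.5] dir 11.8 z 254.0
scene handle[343. 228.] 329 [545.3 204.9] [26.3 55.4] dir 177.5 z 252.9
scene blk 4305 [520.8 277.2] [204.4 142.5] dir 88.9 z 61.1
scene slot 85 [517.  206.1] [ 1.4 92. ] dir 179.0 z 28.9
top handle[154. 207.] 41 [479.8 208.3] [18.  21.3] dir 178.0 z 253.2
top blk 568 [508.5 243.4] [140.9 122.8] dir 14.1 z 61.6
top slot 52 [520.  213.4] [ 2.2 98. ] dir 178.7 z 39.8
```

View pics/w3.png

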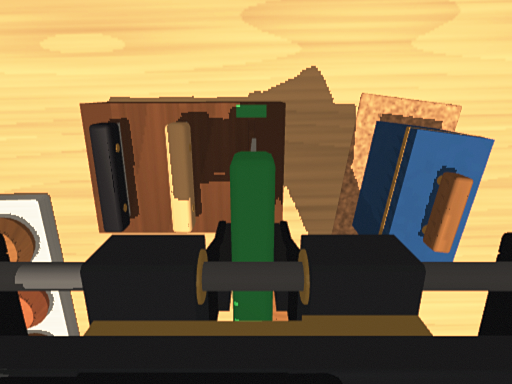

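Wrist view: the green handle at (252,220) and blade end at (253,145) line up with the tab at (251,111). I descend to just above the slot and check from near.

Request:
arm_command --pt "10 -1 -1.5 12 0" --pt "10 -1 -1.5 32 0" --pt "10 -1 -1.5 54 0" --pt "10 -1 -1.5 76 0" --pt "10 -1 -1.5 94 0"

```text
time: 17.18
position: [0.5188, 0.2107, 0.1392]
tool_rot: [3.141, -0.029, -0.002]
ft_force: [-1.0, -0.0, -2.3]
grip_width: 0.224
grip_force: 29.9
```

Request:
arm_command --pt "10 0 0 0 0" --pt "10 0 0 0 0" --pt "10 0 0 0 0" --pt "10 0 0 0 0"

```text
time: 17.52
position: [0.5208, 0.2116, 0.1431]
tool_rot: [-3.14, 0.029, -0.004]
ft_force: [0.2, -0.9, -1.1]
grip_width: 0.224
grip_force: 29.9
```

```bash
python3 - <<'E'
from h import *
plan([(520,209,80,-1.1)])
for n in("wrist","scene"):
    im,d,K,T=grab(n);W=cloud(d,K,T)*1000;X,Y,Z=[W[...,i] for i in range(3)];H,S,V=cv2.split(cv2.cvtColor(im,cv2.COLOR_RGB2HSV).astype(np.int32))
    cv2.imwrite(f"pics/{n}4.png",cv2.resize(im[:300,130:380] if n=="wrist" else im[190:310,270:400],(600,600) if n=="wrist" else (650,600),interpolation=cv2.INTER_CUBIC)[:,:,::-1])
    green=(H>45)&(H<80)&(S>130)
    comps(n+" tab",green&(Z>52)&(Z<70),W)
    comps(n+" handle",green&(Z>150),W)
    blk=(Z>56)&(Z<66)&(np.abs(X-520)<100)&(Y>150)&(Y<400);rect(n+" blk",W[blk])
    sl=(Z<52)&(Z>0)&(np.abs(X-520)<50)&(np.abs(Y-209)<12)
    if sl.sum()>10: rect(n+" slot",W[sl])
    bl=(Z>75)&(Z<132)&(np.abs(X-520)<60)&(np.abs(Y-209)<12)
    if bl.sum()>10: rect(n+" blade",W[bl])
E
```

```text
at [520.8 211.6 143.1] -1.1 tilt z [ 0.002  0.001 -1.   ]
[-0.8, 2.6, 63.1, 0.0]
wrist tab[257. 118.] 705 [582.4 209.5] [29.6 12.1] dir 88.9 z 60.9
wrist handle[252. 208.] 4571 [560.9 212.9] [20.1 75.8] dir 179.0 z 159.9
wrist handle[252. 305.] 1141 [544.5 213.8] [ 18.7 108.7] dir 179.9 z 159.9
wrist blk 22740 [533.  278.6] [204.7 117.2] dir 89.0 z 59.9
wrist slot 139 [559.5 209.9] [ 6.9 20.3] dir 179.0 z 10.0
wrist blade 82 [549.9 205.2] [42.2  4.7] dir 17.0 z 111.4
scene tab[318. 280.] 71 [581.9 207.9] [29.3 12.6] dir 88.4 z 62.1
scene handle[346. 237.] 23 [507.9 211. ] [ 7.2 13.5] dir 95.0 z 160.6
scene handle[336. 252.] 239 [547.3 211.4] [50.8 22.1] dir 2.8 z 160.7
scene blk 3835 [521.4 277.2] [204. 142.] dir 88.9 z 61.1
scene slot 22 [521.8 205.9] [ 1.6 86.9] dir 179.0 z 12.6
scene blade 37 [556.5 210.9] [ 3.4 27.8] dir 178.0 z 96.2
```

View pics/scene4.png

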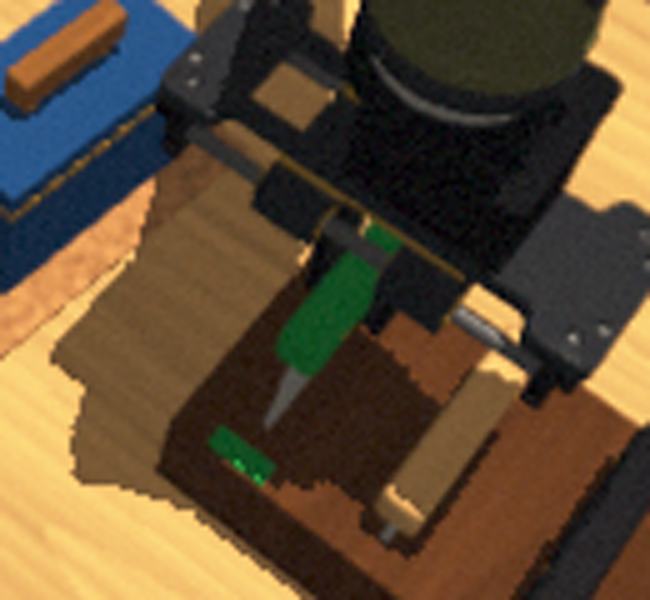

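View pics/wrist4.png

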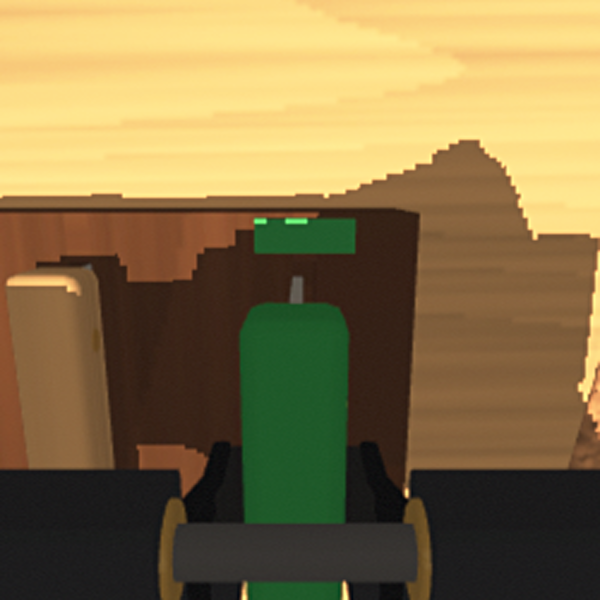

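Both crops show the blade end slightly left of the tab's centre: (297,290) against (305,235) in the wrist crop. Both cameras give about -2.7 mm in y. I correct that and insert.

Request:
arm_command --pt "10 -0.6 2.7 0 0" --pt "10 -0.6 2.7 0 0" --pt "10 -0.6 2.7 0 0" --pt "10 -0.6 2.7 0 0"

```text
time: 17.95
position: [0.5192, 0.2085, 0.1418]
tool_rot: [-3.141, 0.029, -0.001]
ft_force: [1.1, 0.2, -0.8]
grip_width: 0.224
grip_force: 29.9
```

Request:
arm_command --pt "10 0 0 3 0" --pt "10 0 0 6 0" --pt "10 0 0 9 0" --pt "10 0 0 11 0" --pt "10 0 0 13 0"

```text
time: 18.37
position: [0.519, 0.2084, 0.1281]
tool_rot: [3.141, -0.029, -0.001]
ft_force: [0.3, -0.7, -1.2]
grip_width: 0.227
grip_force: 29.9
```

Request:
arm_command --pt "10 0 0 1.5 0" --pt "10 0 0 3 0" --pt "10 0 0 4.5 0" --pt "10 0 0 6 0" --pt "10 0 0 6 0"

```text
time: 18.78
position: [0.519, 0.2084, 0.1222]
tool_rot: [3.141, -0.029, -0.001]
ft_force: [-0.0, -0.2, -1.3]
grip_width: 0.227
grip_force: 29.9
```

The blade is 10 mm into the slot with no contact force, so I continue.

Request:
arm_command --pt "10 0.5 0.2 3 0" --pt "10 0.5 0 6 0" --pt "10 0.5 0 9 0" --pt "10 0.5 0 12 0" --pt "10 0.5 0 15 0"

```text
time: 19.2
position: [0.5196, 0.2085, 0.1072]
tool_rot: [3.141, -0.029, -0.0]
ft_force: [0.2, 0.5, -1.2]
grip_width: 0.228
grip_force: 29.9
```

Request:
arm_command --pt "10 0 0 3 0" --pt "10 0 0 6 0" --pt "10 0 0 9 0" --pt "10 0 0 12 0" --pt "10 0 0 15 0"

```text
time: 19.62
position: [0.5197, 0.2085, 0.0923]
tool_rot: [-3.141, 0.029, -0.0]
ft_force: [0.5, -0.1, -1.4]
grip_width: 0.227
grip_force: 29.9
```

Request:
arm_command --pt "10 0 0 2 0" --pt "10 0 0 4 0" --pt "10 0 0 6 0" --pt "10 0 0 7 0" --pt "10 0 0 8 0"

```text
time: 20.03
position: [0.5197, 0.2085, 0.0845]
tool_rot: [-3.141, 0.029, -0.0]
ft_force: [-0.2, -0.3, -1.9]
grip_width: 0.231
grip_force: 29.9
```

Request:
arm_command --pt "10 0 0 0.7 0" --pt "10 0 0 1.4 0" --pt "10 0 0 2 0" --pt "10 0 0 2 0"

```text
time: 20.37
position: [0.5197, 0.2085, 0.0825]
tool_rot: [-3.141, 0.029, -0.0]
ft_force: [-0.5, 0.7, -1.0]
grip_width: 0.228
grip_force: 29.9
```

Request:
arm_command --pt "10 0 0 0.5 0" --pt "10 0 0 1 0" --pt "10 0 0 1 0"

```text
time: 20.62
position: [0.5198, 0.2085, 0.0817]
tool_rot: [-3.141, 0.029, -0.0]
ft_force: [0.4, -0.0, 0.0]
grip_width: 0.227
grip_force: 29.9
```

Request:
arm_command --pt "10 0 0 0.5 0" --pt "10 0 0 1 0" --pt "10 0 0 1 0"

```text
time: 20.87
position: [0.5198, 0.2086, 0.0817]
tool_rot: [-3.141, 0.029, -0.0]
ft_force: [-2.6, -1.1, 7.6]
grip_width: 0.223
grip_force: 29.9
```

Request:
arm_command --pt "42 0 0 0 0" --pt "42 0 0 0 0" --pt "42 0 0 0 0" --pt "42 0 0 0 0"

```text
time: 21.2
position: [0.5197, 0.2085, 0.0804]
tool_rot: [3.141, -0.029, 0.0]
ft_force: [-0.6, -0.9, 0.1]
grip_width: 0.43
grip_force: 0.0
```

Request:
arm_command --pt "42 0 0 -8 0" --pt "42 0 0 -24 0" --pt "42 0 0 -44 0" --pt "42 0 0 -68 0" --pt "42 0 0 -90 0"

```text
time: 21.62
position: [0.5197, 0.2084, 0.1721]
tool_rot: [-3.141, 0.029, -0.001]
ft_force: [0.2, 0.8, 0.7]
grip_width: 0.48
grip_force: 0.0
```

```bash
python3 - <<'E'
from h import *
plan([(494.3,35.9,180,-8.4)],amax=20)
for n in("wrist","scene"):
    im,d,K,T=grab(n);W=cloud(d,K,T)*1000;X,Y,Z=[W[...,i] for i in range(3)];H,S,V=cv2.split(cv2.cvtColor(im,cv2.COLOR_RGB2HSV).astype(np.int32))
    comps(n+" handle",(H>45)&(H<80)&(S>130)&(Z>85)&(Z<120),W)
    comps(n+" others",(Z>92)&(Z<105)&(np.abs(X-520)<70)&(Y>255)&(Y<380),W)
    comps(n+" bar",(Z>124)&(Z<138)&(np.hypot(X-494,Y-36)<45),W)
im,d,K,T=grab("scene");cv2.imwrite("pics/s5.png",cv2.resize(im[:,:,::-1],(800,600)))
E
```

```text
at [519.7 208.4 172.1] -1.1 tilt z [ 0.  0. -1.]
[-22.2, 172.9, -7.9, 7.3]
wrist handle[252. 195.] 3382 [520.9 210.4] [ 19.8 100.5] dir 179.0 z 98.6
wrist others[ 68. 182.] 3156 [533.1 345.5] [20.3 85.1] dir 178.9 z 98.5
wrist others[161. 186.] 3125 [523.9 278.5] [ 20.5 100.8] dir 178.9 z 98.5
wrist bar[502. 234.] 337 [504.5  43.4] [ 4.  41.7] dir 172.7 z 126.4
scene handle[336. 256.] 401 [519.4 209.6] [ 20.1 104.1] dir 178.4 z 99.5
scene others[362. 275.] 433 [522.1 277.4] [ 20.  105.4] dir 178.8 z 99.4
scene others[391. 295.] 487 [522.7 345.1] [ 20.1 106.6] dir 178.7 z 99.6
scene bar[283. 199.] 186 [494.2  36.5] [16.2 69.8] dir 171.1 z 131.3
```

The scraper is home: its top is level with the other two (98.6 against 98.5), and they haven't moved. Now I fetch the lid.

Request:
arm_command --pt "50 -3 20 -5 1" --pt "50 -8 58 -12 3" --pt "50 -13 98 -18 5" --pt "50 -18 138 -18 6" --pt "50 -22 173 -18 7.3" --newtons 15

```text
time: 22.18
position: [0.4934, 0.0333, 0.1881]
tool_rot: [3.133, -0.232, -0.001]
ft_force: [0.0, 0.2, 0.3]
grip_width: 0.567
grip_force: 0.0
```

Request:
arm_command --pt "50 0 0 0 0" --pt "50 0 0 0 0" --pt "50 0 0 0 0" --pt "50 0 0 0 0"

```text
time: 22.52
position: [0.4942, 0.0374, 0.1881]
tool_rot: [3.133, -0.225, -0.001]
ft_force: [-0.8, -0.0, 0.3]
grip_width: 0.576
grip_force: 0.0
```

```bash
python3 -c "
from h import *
plan([(494.3,35.9,121,-8.5)])"
```

```text
at [494.2  37.4 188.1] -8.2 tilt z [-0.001  0.    -1.   ]
[0.3, 1.4, 67.1, 0.3]
```

Request:
arm_command --pt "50 0 1.4 10 0.3" --pt "50 0 1.4 27 0.3" --pt "50 0 1.4 44 0.3" --pt "50 0 1.4 58 0.3" --pt "50 0 1.4 67 0.3"

```text
time: 22.93
position: [0.493, 0.0353, 0.1191]
tool_rot: [3.132, -0.234, -0.005]
ft_force: [0.1, 0.5, -0.1]
grip_width: 0.569
grip_force: 0.0
```

Request:
arm_command --pt "50 0 0 0 0" --pt "40 0 0 0 0" --pt "30 0 0 0 0" --pt "10 0 0 0 0" --pt "10 0 0 0 0"

```text
time: 23.35
position: [0.4949, 0.0347, 0.1224]
tool_rot: [-3.132, 0.237, -0.002]
ft_force: [0.4, -0.1, 0.4]
grip_width: 0.356
grip_force: 0.0
```

Request:
arm_command --pt "10 0 0 0 0" --pt "10 0 0 0 0" --pt "10 0 0 0 0" --pt "10 0 0 0 0" --pt "10 0 0 0 0"

```text
time: 23.77
position: [0.4945, 0.0347, 0.1218]
tool_rot: [-3.132, 0.237, -0.001]
ft_force: [0.5, 1.7, 1.1]
grip_width: 0.183
grip_force: 15.0
```

Request:
arm_command --pt "10 0 0 -4 0" --pt "10 0 0 -10 0" --pt "10 0 0 -18 0" --pt "10 0 0 -27 0" --pt "10 0 0 -36 0"

```text
time: 24.18
position: [0.4944, 0.0344, 0.1586]
tool_rot: [-3.133, 0.237, -0.001]
ft_force: [0.3, 0.1, -0.8]
grip_width: 0.18
grip_force: 15.0
```

Request:
arm_command --pt "10 0 0 -12 0" --pt "10 0 0 -24 0" --pt "10 0 0 -36 0" --pt "10 0 0 -46 0" --pt "10 0 0 -54 0"

```text
time: 24.6
position: [0.4947, 0.0345, 0.2132]
tool_rot: [-3.132, 0.237, -0.002]
ft_force: [0.5, 0.5, -2.4]
grip_width: 0.185
grip_force: 15.0
```

```bash
python3 -c "
from h import *
plan([(491.0,-312.3,211,20.1)],dmax=120)"
```

```text
at [494.7  34.5 213.2] -8.7 tilt z [ 0.002  0.001 -1.   ]
[16.2, 114.5, 0.7, -9.6]
[-3.1, 115.6, 0.7, -9.6]
[-22.3, 113.4, 0.7, -9.6]
```

Request:
arm_command --pt "10 2 12 0 -1" --pt "10 5 33 0 -3" --pt "10 8 58 0 -5" --pt "10 12 86 0 -7" --pt "10 16 114 0 -9.6"

```text
time: 25.02
position: [0.4928, -0.0815, 0.212]
tool_rot: [-3.141, -0.03, -0.0]
ft_force: [1.1, -0.2, -1.8]
grip_width: 0.182
grip_force: 15.0
```

Request:
arm_command --pt "10 0 23 0 -2" --pt "10 -1 46 0 -4" --pt "10 -2 69 0 -6" --pt "10 -2 92 0 -8" --pt "10 -3 115 0 -9.6"

```text
time: 25.43
position: [0.4918, -0.1966, 0.2119]
tool_rot: [-3.128, -0.292, -0.0]
ft_force: [0.5, -0.4, -1.7]
grip_width: 0.185
grip_force: 15.0
```

Request:
arm_command --pt "10 -6 28 0 -2" --pt "10 -11 56 0 -5" --pt "10 -16 82 0 -7" --pt "10 -20 102 0 -9" --pt "10 -22 113 0 -9.6"

```text
time: 25.85
position: [0.4899, -0.314, 0.2119]
tool_rot: [3.092, 0.546, -0.001]
ft_force: [-1.3, 0.8, -1.6]
grip_width: 0.185
grip_force: 15.0
```

Request:
arm_command --pt "10 0 0 0 0" --pt "10 0 0 0 0" --pt "10 0 0 0 0" --pt "10 0 0 0 0"

```text
time: 26.18
position: [0.4914, -0.309, 0.2115]
tool_rot: [-3.091, -0.552, -0.001]
ft_force: [0.9, 0.5, -1.1]
grip_width: 0.183
grip_force: 15.0
```

```bash
python3 - <<'E'
from h import *
plan([(490.8,-312.2,170,20.1)])
for n in("scene","top"):
    im,d,K,T=grab(n);W=cloud(d,K,T)*1000;X,Y,Z=[W[...,i] for i in range(3)];H,S,V=cv2.split(cv2.cvtColor(im,cv2.COLOR_RGB2HSV).astype(np.int32))
    near=np.hypot(X-490,Y+312)<85
    for a,lo,hi,m in(("lidtop",182,200,(H>100)&(H<125)&(S>130)),("rim",54,62,S<90),("flange",5,13,S<90)):
        m=m&near&(Z>lo)&(Z<hi)
        if m.sum()>20: rect(n+a,W[m])
E
```

```text
at [ 491.4 -309.   211.5] 20.3 tilt z [ 0.     0.001 -1.   ]
[-1.7, 2.8, 41.5, 0.2]
scenelidtop 683 [ 491.5 -306.2] [132.2  72.6] dir 19.1 z 191.0
scenerim 114 [ 489.  -306.8] [121.1  51.3] dir 14.2 z 57.1
sceneflange 241 [ 488.3 -312.5] [146.5  79.5] dir 19.4 z 8.4
toplidtop 303 [ 500.4 -304.4] [113.9  71. ] dir 20.5 z 192.0
topflange 64 [ 480.5 -282.7] [142.3  15.9] dir 19.7 z 9.1
```

Request:
arm_command --pt "10 -1 2.8 5 0" --pt "10 -1 2.8 12 0" --pt "10 -1 2.8 20 0" --pt "10 -1 2.8 25 0" --pt "10 -1 2.8 28 0"

```text
time: 26.7
position: [0.4902, -0.3132, 0.182]
tool_rot: [-3.092, -0.549, 0.003]
ft_force: [0.1, 0.1, -1.8]
grip_width: 0.183
grip_force: 15.0
```

Request:
arm_command --pt "10 0 0 0 0" --pt "10 0 0 0 0" --pt "10 0 0 0 0" --pt "10 0 0 0 0"

```text
time: 27.03
position: [0.4911, -0.3139, 0.1839]
tool_rot: [3.093, 0.549, 0.001]
ft_force: [-0.5, -0.3, -1.4]
grip_width: 0.188
grip_force: 15.0
```

```bash
python3 -c "
from h import *
plan([(490.8,-312.2,170,20.1)])"
```

```text
at [ 491.1 -313.9  183.9] 20.1 tilt z [ 0.001 -0.    -1.   ]
[0.3, -1.7, 13.9, 0.0]
```

Request:
arm_command --pt "10 0 -1.7 0 0" --pt "10 0 -1.7 2 0" --pt "10 0 -1.7 5 0" --pt "10 0 -1.7 8 0" --pt "10 0 -1.7 10 0"

```text
time: 27.45
position: [0.4901, -0.3119, 0.173]
tool_rot: [-3.093, -0.549, 0.001]
ft_force: [-0.0, -0.0, -1.8]
grip_width: 0.182
grip_force: 15.0
```

Request:
arm_command --pt "10 0 0 2 0" --pt "10 0 0 4 0" --pt "10 0 0 6 0" --pt "10 0 0 8 0" --pt "10 0 0 8 0"

```text
time: 27.87
position: [0.4902, -0.3122, 0.1651]
tool_rot: [3.093, 0.549, -0.0]
ft_force: [-0.7, -0.9, -1.9]
grip_width: 0.182
grip_force: 15.0
```

Request:
arm_command --pt "10 0 0 2 0" --pt "10 0 0 4 0" --pt "10 0 0 6 0" --pt "10 0 0 8 0" --pt "10 0 0 10 0"

```text
time: 28.28
position: [0.4903, -0.3121, 0.1553]
tool_rot: [3.093, 0.549, 0.0]
ft_force: [-0.0, -0.0, -1.3]
grip_width: 0.181
grip_force: 15.0
```

Rim is well past the taper with no contact; going down to the flange.

Request:
arm_command --pt "10 0 0 3 0" --pt "10 0 0 7 0" --pt "10 0 0 11 0" --pt "10 0 0 15 0" --pt "10 0 0 18 0"

```text
time: 28.7
position: [0.4902, -0.3121, 0.1369]
tool_rot: [3.093, 0.549, -0.0]
ft_force: [0.7, -0.8, -1.9]
grip_width: 0.179
grip_force: 15.0
```

Request:
arm_command --pt "10 0 0 3 0" --pt "10 0 0 6 0" --pt "10 0 0 8 0" --pt "10 0 0 9 0" --pt "10 0 0 10 0"

```text
time: 29.12
position: [0.4903, -0.3121, 0.1275]
tool_rot: [-3.093, -0.549, -0.0]
ft_force: [0.5, -0.5, -1.3]
grip_width: 0.187
grip_force: 15.0
```

Request:
arm_command --pt "10 0 0 0.5 0" --pt "10 0 0 1 0" --pt "10 0 0 1.5 0" --pt "10 0 0 1.5 0"

```text
time: 29.45
position: [0.4903, -0.3121, 0.126]
tool_rot: [3.093, 0.549, 0.0]
ft_force: [1.0, -1.1, -2.0]
grip_width: 0.184
grip_force: 15.0
```

Request:
arm_command --pt "10 0 0 0.5 0" --pt "10 0 0 1 0" --pt "10 0 0 1 0" --pt "10 0 0 1 0"

```text
time: 29.78
position: [0.4904, -0.3122, 0.1258]
tool_rot: [-3.093, -0.549, -0.001]
ft_force: [-2.4, 0.9, 5.2]
grip_width: 0.183
grip_force: 15.0
```

Request:
arm_command --pt "40 0 0 0 0" --pt "40 0 0 0 0" --pt "50 0 0 0 0" --pt "50 0 0 0 0" --pt "50 0 0 0 0"

```text
time: 30.2
position: [0.4903, -0.312, 0.1249]
tool_rot: [-3.093, -0.549, 0.0]
ft_force: [-0.3, 0.6, -0.8]
grip_width: 0.475
grip_force: 0.0
```

Request:
arm_command --pt "50 0 0 -8 0" --pt "50 0 0 -25 0" --pt "50 0 0 -50 0" --pt "50 0 0 -80 0" --pt "50 0 0 -110 0"

```text
time: 30.62
position: [0.4899, -0.3121, 0.2365]
tool_rot: [-3.093, -0.549, 0.001]
ft_force: [1.1, 0.2, 0.1]
grip_width: 0.57
grip_force: 0.0
```

Request:
arm_command --pt "50 20 -60 0 0" --pt "50 30 -100 0 0" --pt "50 40 -130 0 0" --pt "50 50 -150 0 0" --pt "50 50 -150 0 0"

```text
time: 31.03
position: [0.4867, -0.1456, 0.2355]
tool_rot: [-3.085, -0.566, -0.003]
ft_force: [1.2, 0.3, -0.4]
grip_width: 0.573
grip_force: 0.0
```

```bash
python3 - <<'E'
from h import *
print(get_state()["time"])
for n in("top","scene"):
    im,d,K,T=grab(n);W=cloud(d,K,T)*1000;X,Y,Z=[W[...,i] for i in range(3)];H,S,V=cv2.split(cv2.cvtColor(im,cv2.COLOR_RGB2HSV).astype(np.int32))
    near=np.hypot(X-490,Y+312)<85
    for a,lo,hi,m in(("lidtop",97,115,(H>100)&(H<125)&(S>130)),("bar",125,142,H<200),("flange",5,13,S<90)):
        m=m&near&(Z>lo)&(Z<hi)
        if m.sum()>20: rect(n+a,W[m])
    comps(n+" handle",(H>45)&(H<80)&(S>130)&(Z>85)&(Z<120)&(X>400)&(Y>150),W)
im,d,K,T=grab("scene");cv2.imwrite("pics/s6.png",cv2.resize(im[:,:,::-1],(800,600)))
E
```

```text
31.0333
toplidtop 751 [ 490.  -311.3] [132.2  71. ] dir 19.7 z 106.1
topbar 178 [ 490.3 -310.7] [69.1 17.5] dir 20.8 z 135.5
top handle[167. 187.] 49 [535.6 213.5] [10.6 68.9] dir 172.3 z 101.4
top handle[172. 197.] 72 [517.8 199.4] [ 14.8 102.1] dir 171.3 z 97.0
scenelidtop 673 [ 489.  -310.9] [135.   72.9] dir 20.6 z 105.4
scenebar 138 [ 488.2 -309.9] [68.9 16.6] dir 20.2 z 134.8
sceneflange 110 [ 496.7 -280.7] [ 71.3 160.6] dir 169.5 z 8.3
scene handle[335. 255.] 404 [519.7 207.8] [ 19.9 104.2] dir 178.9 z 99.5
```

View pics/s6.png

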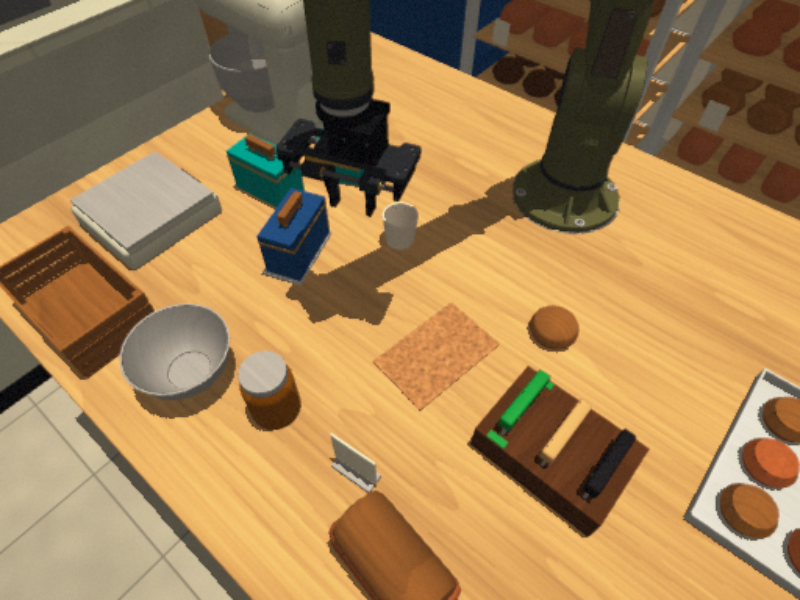

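The lid at (295,235) is fully down: its top is at 106 mm and the bar at 135.5, both as at the start. The green scraper is home in the slot at (522,405), and everything else is in place. The gripper is clear, so I hold still briefly and hand in.

Request:
arm_command --pt "50 0 0 0 0" --pt "50 0 0 0 0" --pt "50 0 0 0 0"

```text
time: 31.43
position: [0.4854, -0.1556, 0.2351]
tool_rot: [3.094, 0.545, -0.0]
ft_force: [0.3, -0.5, -0.1]
grip_width: 0.577
grip_force: 0.0
```

```bash
python3 -c "
from bench import *
print(close_job())"
```

```text
the job is handed in; nothing more can be done
None
```

The job is handed in at about 31 s: the green scraper is fully home in the free slot, the blue lid is back fully down on the tin, and the last images show the tin, the other two scrapers and everything else on the table where they were.

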